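# Take a bench mixer out of its transport lock and set it up

## Robot

A 6-joint arm with a two-finger parallel gripper is mounted at the origin on the work surface. World frame = base frame: x ahead of the robot, y to its left, z up, the work surface at z = 0. Lengths are in mm, angles in degrees, forces in N, time in s.
With the tool pointing down it reaches from about 300 to 825 mm from the base axis. Payload 5.4 kg.
Tool frame: the origin (TCP) lies at the very end of the fingers, on their centre line; the grasp point (between the pads) lies behind it (r.hold_point_z is the z of the grasp point in the tool frame, in mm); z points along the fingers, y is the direction in which the jaws open and shut (so a half turn about z gives the same grasp; the last joint's range is limited). The gripper opens to 92 mm and grips with 3 to 60 N. Pads are 20 mm wide; open, the fingers measure 128 mm over their backs; the gripper's body (75 mm by 189 mm) begins 69 mm behind the grasp point.
Start: joints at [51.618, 9.076, 91.501, -0, 79.423, -12.038], TCP at [255.174, 515.26, 214.601] pointing down, gripper open.
Joint ranges: [-166.64, 166.64], [-54.1, 131.32], [10.49, 154.53], [-73.88, 253.88], [9.74, 151.15], [-171.62, 171.62]. Speed limits (degrees/s): [147.25, 147.25, 180, 180, 180, 180].

## Interface

Orientations are given as a 3x3 rotation matrix whose columns are the frame's x, y, z axes.
In Python, from plant import readout, camera, workorder, regions_of, r gives the robot as it stands.
- The arm moves only by the tool move_arm, never from a script. Its argument "targets" is a list of rows, each an object with "translation": the shift along the tool's x, y, z in cm, a list of three; "delta_rot": the turn, a rotation vector about the tool's x, y, z in rad, a list of three; "fingers": the opening, from 0 (shut) to 1 (fully open). In form: [{"translation": [dx, dy, dz], "delta_rot": [rx, ry, rz], "fingers": fingers}, ...]. A call has 1 to 8 rows; each row shifts and turns the commanded pose from where the row before left it, along the tool's axes as they then stand; what a row does not reach is not made up. A row lasts 1/10 s, in which the tool goes at most 50 mm and 8.59 degrees, less where a joint would pass 70% of its speed; a pose out of reach is approached as far as the arm can. A call with a gripper value outside its range is refused whole. The fingers move at their own pace and stop on an object; "squeeze" is the grip in N (left out, the last holds). Time passes only in rows, so rows that do not move let the fingers close. It gives the time, the measured TCP pose, the force and the opening at its end, in the units of the state.
- readout.get_state(): the state, without advancing time (a new reading comes with each control period).
- camera(name): name is "side" or "top"; returns a dict with "color" (420x560x3 uint8, red, green, blue), "z_map" (420x560 float32, mm along the optical axis (not along the pixel's ray), 0 where there is no reading), "fx", "fy", "cx", "cy" (pixels), "R" (3x3) and "t" (3): a world point X has camera coordinates R X + t. Camera axes: x right, y down, z forward; pixel columns grow to the right and rows downward; lengths in mm; the calibration is good to about 2 mm. A picture is of the moment at which its call begins.
- workorder.hand_in(): hands the job in, once; it reports no verdict.
Trained networks look in the newest picture that a camera, given by its name, has taken for a name from the list of things; names that differ only in an ending like _2 or _b are one class to them, and where a whole thing is asked for, a point or a joint stands for the part that bears it (a point fixed in the world has none). Each returns a list of dicts, best first, with "score" (0 to 1); they miss things now and then, are a little off and sometimes report something else, mostly with a low value. They report only what shows in the picture. A call takes as long as a camera call.
- regions_of(camera, query): "pixels" (420x560 bool, what is visible of it) and "bbox" ([centre column, centre row, width, height] in pixels, round what is visible of it).
The state is a dict: "time": time; "joints": joint angles; "qd": joint speeds; "joint_torque": joint torques, N m; "ee_pos": TCP position; "orientation": TCP orientation; "force": force on the tool from outside, world axes, zero at the start; "ft_torque": the same for the moment, N m; "grip_width": finger opening in mm.
Only numpy, scipy, OpenCV 4.12 (cv2) and the standard library are available. Lean on these libraries where they do the work, as an engineer would, in place of code of your own. Each camera call takes 0.05 s, during which the arm holds its last target. There are 200 camera calls.

## Task

Ready the mixing console on the bench for a test. First slide the round transport-lock knob fully to its end stop, so that its steel bolt is drawn clear of the level fader; then slide the source selector fully home to the end stop beside the socket that has the plug in it; and only then slide the level fader until the line on its cap is level with the point of the dark steel index clip. Leave the tape roll and the other things on and around the console where they are.

Things in the scene. Friction and masses are not known exactly. Their poses are not given: they have to be found in the camera images.
- console: Mixing console, fixed: steel case 260 x 340 mm, flat aluminium panel 55 mm above the bench, wooden cheeks 3 mm proud (372 mm over all). Origin: centre of underside; x from front (robot side) to back, y left, z up. All left/right/front/back are in this frame. Its three black grips slide in slots, flat tops 29 mm above the panel, friction 1.5 to 2.5 N; they stay where left.
- lock_top (a point): Centre of the top of the round transport-lock knob (24 mm diameter, 28 mm tall), front middle of the panel, console x = -34 mm. A flat steel bolt (10 mm wide, 4 mm thick, 1 mm above the panel) runs from it 84 mm to the left, through a staple 8 mm tall at console y = +78 mm, across the level fader's slot just behind the parked cap.
- lock (a joint): Lock travel in m: 0 = locked (knob at console y = +30 mm), grows as the knob slides right (console -y), 0.040 = right-hand end stop (unlocked, knob at y = -10 mm). Starts at 0 to 0.006. The bolt blocks the fader until the lock has moved about 30 mm.
- selector_top (a point): Centre of the top of the source selector grip (block 32 mm along console x, 18 mm along console y, 28 mm tall) on the back right of the panel, at console x = +55 mm.
- selector (a joint): Travel of the source selector in m along console y: 0 = right-hand end stop (grip at console y = -135 mm), 0.070 = left-hand end stop (grip at console y = -65 mm). It starts somewhere between, 0.020 to 0.050.
- plug: The plug in one of two sockets: upright black-sleeved plug 18 mm in diameter, 38 mm tall, fixed. Origin: centre of its foot on the panel. The sockets are at the back at console x = +105 mm, y = -145 mm (beside the selector's right-hand stop) or y = -55 mm (beside its left-hand stop); which one holds the plug changes.
- dust_cap: Flat black dust cap, 20 mm in diameter, 4 mm tall, fixed over the socket that is not in use. Origin: centre of its underside on the panel.
- level_top (a point): Centre of the top of the level fader cap (14 mm along console x, 26 mm along console y, 28 mm tall, a thin white line across the middle of its top along console y), on the left of the panel at console y = +100 mm. The line passes through this point.
- level (a joint): Travel of the level fader in m along console x: 0 = front end stop (cap at console x = -55 mm), 0.110 = back end stop (cap at console x = +55 mm). Starts parked at 0 to 0.006, held there by the lock bolt.
- index_clip: Dark steel index clip on the panel left of the fader slot, fixed; its place along the slot changes. A pointed tongue 8 mm wide, 4 mm tall points right, at the fader; left of it a block 16 x 14 mm, 12 mm tall. Origin: on the panel, in line with the point, 9 mm left of the tip, 32 mm left of the slot; axes as the console's. The fader is set when level_top has this origin's console x.
- tape_roll: Bystander: a loose roll of paper tape, 52 mm outside diameter, 18 mm tall, lying on the front right of the console's panel. Origin: centre of its underside.
- screwdriver: Bystander: loose screwdriver lying on the bench to the left of the console, about 0.2 m long, roughly along console x. Origin: centre of its underside.
- spray_can: Bystander: loose aluminium can, 52 mm in diameter, 130 mm tall, standing on the bench to the left of the console. Origin: centre of its underside.
- multimeter: Bystander: loose handheld meter, 150 x 80 mm, 40 mm tall, lying on the bench to the right of the console. Origin: centre of its underside.

How it is judged:
By the outcome, as a careful person would: the job done as asked, in the order asked, and still so for the second after the job is handed in, with the robot touching nothing.
It also fails if it takes over 64 s, if anything falls off the work surface, if the arm or the gripper's body presses on something with over 40 N, if the wrist force passes 120 N, or if a joint passes its speed limit or range.

## Working session

There is one attempt and no reset: what is moved stays moved. The work goes in short steps, Python scripts to look and compute and a tool call to move; the robot and the scene stay as the last step left them, time stands still between calls to the robot, and variables do not carry over. Pictures are saved under pics/ and viewed, on a budget of 10 in all, crops included, one or two more only if the job needs it, and the job is handed in when it is done.

Besides the shell and the picture viewer there is one more tool, called after "Request:" in YAML: its name, and indented under it one key for each argument. move_arm: Moves the arm, as the interface text tells. Its arguments: {"type":"object","properties":{"targets":{"type":"array"},"squeeze":{"type":"number"}},"required":["targets"]}

```bash
ls; mkdir -p pics; cat > h.py <<'E'
import numpy as np, cv2
from plant import readout, camera, workorder, regions_of, r
def world(c,u,v,z=None):
    d=z if z is not None else c["z_map"][int(round(v)),int(round(u))]
    p=np.array([(u-c["cx"])/c["fx"]*d,(v-c["cy"])/c["fy"]*d,d])
    return c["R"].T@(p-c["t"])
def at_z(c,u,v,z):
    ray=c["R"].T@np.array([(u-c["cx"])/c["fx"],(v-c["cy"])/c["fy"],1]); o=-c["R"].T@c["t"]
    return o+ray*(z-o[2])/ray[2]
def cloud(c,m):
    v,u=np.nonzero(m&(c["z_map"]>0)); d=c["z_map"][v,u]
    p=np.stack([(u-c["cx"])/c["fx"]*d,(v-c["cy"])/c["fy"]*d,d],1)
    return (p-c["t"])@c["R"]
def save(c,n): cv2.imwrite("pics/"+n,c["color"][:,:,::-1])
E
python3 - <<'E'
from h import *
print(r.hold_point_z, readout.get_state())
for n in ["top","side"]:
    c=camera(n); save(c,n+"0.png"); print(n,c["fx"],(-c["R"].T@c["t"]).round(),c["R"][2].round(2))
    for q in ["console","lock_top","selector_top","plug","dust_cap","level_top","index_clip","tape_roll"]:
        for g in regions_of(n,q)[:2]:
            P=cloud(c,g["pixels"]); 
            if len(P): 
                t=P[P[:,2]>np.percentile(P[:,2],90)-4] 
                print(q,round(g["score"],2),np.round(g["bbox"]),len(P),"med",np.median(P,0).round(1),"top",t.mean(0).round(1))
E
```

```text
pics
-18.700000000000003 {'time': 0.0, 'joints': array([ 5.16170070e+01,  9.11420357e+00,  9.15719020e+01,  1.23330648e-03,
        7.94220265e+01, -1.20382318e+01]), 'qd': array([ 0.01303542,  0.04134623,  0.05547498,  0.10459703, -0.06687804,
       -0.05989064]), 'joint_torque': array([ 1.33608355e-03, -3.85566902e+01, -3.22113776e+01,  7.02836551e-02,
        3.78183019e-02, -1.54299623e-04]), 'ee_pos': array([254.78957243, 514.77357862, 213.6060599 ]), 'orientation': array([[-8.96138007e-01,  4.43773883e-01, -1.18841490e-03],
       [ 4.43775281e-01,  8.96136904e-01, -1.46624321e-03],
       [ 4.14302005e-04, -1.84134542e-03, -9.99998219e-01]]), 'force': array([0.77259224, 0.27162203, 0.11160479]), 'ft_torque': array([0.00793032, 0.03633332, 0.00155167]), 'grip_width': 91.89665803685733}
top 388.03387107232936 [501.  35. 958.] [ 0.08  0.01 -1.  ]
console 0.78 [302. 219. 170. 137.] 17219 med [560.5  -6.1  54.5] top [561.1  -6.1  55.8]
lock_top 0.72 [278. 236.  40.  11.] 225 med [520.8  35.2  60.1] top [524.7  14.4  83. ]
selector_top 0.57 [345. 190.  11.  16.] 133 med [ 628.9 -10
[... 564 characters left out ...]
. 229.  29.  25.] 210 med [518.6  18.2  62.8] top [522.8  12.3  82.6]
selector_top 0.64 [340. 248.  17.  18.] 150 med [ 624.4 -116.5   80.2] top [ 627.4 -113.4   82.5]
plug 0.6 [339. 224.   7.  15.] 57 med [667.2 -55.9  79.1] top [669.1 -54.3  89. ]
plug 0.5 [380. 323.  72.  71.] 2569 med [ 599.6 -294.4   32.7] top [ 608.8 -290.5   34.3]
level_top 0.43 [250. 222.   7.  11.] 75 med [492.3  75.6  79.4] top [493.8  79.3  82.8]
index_clip 0.46 [263. 194.  11.  15.] 53 med [574.1 137.8  59.9] top [573.3 142.3  65.1]
tape_roll 0.64 [300. 287.  22.  26.] 385 med [ 492.3 -140.7   70.1] top [ 492.6 -138.8   71.7]
tape_roll 0.23 [263. 229.  30.  24.] 184 med [518.4  15.6  68.2] top [522.7  12.3  82.6]
```

```bash
python3 - <<'E'
import cv2
a=cv2.imread("pics/top0.png")[130:310,190:430]; cv2.imwrite("pics/topc.png",cv2.resize(a,None,fx=3.3,fy=3.3,interpolation=cv2.INTER_CUBIC))
a=cv2.imread("pics/side0.png")[160:350,190:430]; cv2.imwrite("pics/sidec.png",cv2.resize(a,None,fx=3.1,fy=3.1,interpolation=cv2.INTER_CUBIC))
E
```

```text
(no output)
```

View pics/topc.png

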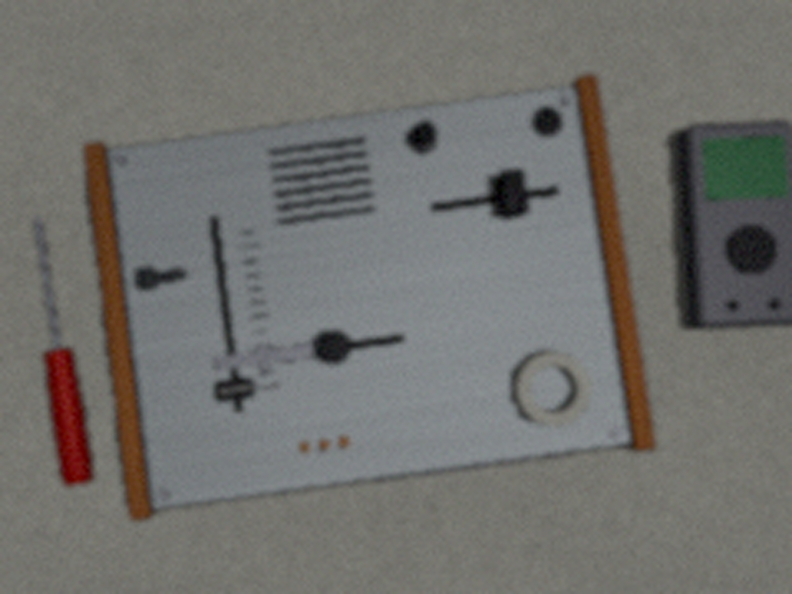

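View pics/sidec.png

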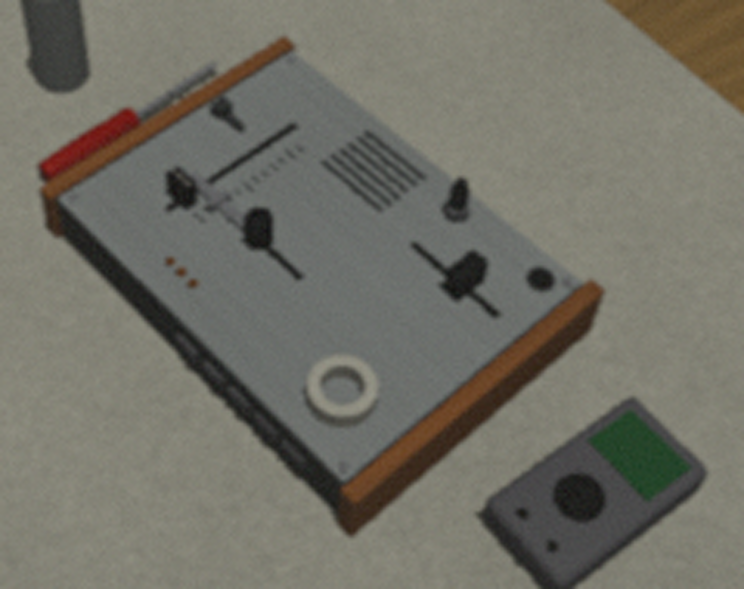

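The plug (crop 421,137) is in the left-hand socket and the dust cap is on the right (547,121). So the selector (510,193) must go left. The lock knob is at (332,347), the fader cap at (235,389) and the clip at (147–185,275). Next I fit the console pose.

```bash
cat >> h.py <<'E'
def fitconsole(n):
    c=camera(n); g=regions_of(n,"console")[0]["pixels"]
    P=cloud(c,g); P=P[(P[:,2]>50)&(P[:,2]<62)]
    (cx,cy),(w,h),a=cv2.minAreaRect(P[:,:2].astype(np.float32))
    return c,(cx,cy),(w,h),a
def tocon(o,th,p):
    R=np.array([[np.cos(th),-np.sin(th)],[np.sin(th),np.cos(th)]]); return R.T@(np.array(p)[:2]-o)
E
python3 - <<'E'
from h import *
for n in ["top","side"]:
    c,o,wh,a=fitconsole(n); print(n,np.round(o,1),np.round(wh,1),a)
    g={}
    for q in ["lock_top","selector_top","plug","dust_cap","level_top","index_clip"]:
        L=regions_of(n,q)
        if not L: continue
        P=cloud(c,L[0]["pixels"]); t=P[P[:,2]>P[:,2].max()-6]; print(q,len(t),((t.min(0)+t.max(0))/2).round(1),t.mean(0).round(1)); g[q]=t.mean(0)
E
```

```text
top [561.4  -9.3] [266.4 372.3] 6.859461307525635
lock_top 50 [524.9  17.1  82.8] [524.   15.9  82.9]
selector_top 230 [ 493.8 -135.7   72.6] [ 494.2 -135.9   72.1]
plug 128 [ 591.9 -288.5   41.4] [ 592.  -288.6   40. ]
dust_cap 44 [ 682.7 -139.6   59.1] [ 683.8 -140.2   58.5]
level_top 39 [496.6  81.7  84.7] [496.6  81.5  83.6]
index_clip 195 [585.7 -13.2  84.6] [558.8 -16.4  83.5]
side [559.8 -10.2] [269.4 374.6] 6.983273983001709
lock_top 60 [522.8  12.5  82.9] [523.1  12.   82.3]
selector_top 63 [ 627.1 -113.    83.5] [ 627.  -113.9   82.8]
plug 10 [670.9 -54.   92.6] [670.7 -53.6  91.7]
dust_cap 39 [493.7  80.   83.3] [493.7  80.8  82.9]
level_top 34 [493.   80.   82.6] [493.5  79.3  82.4]
```

Request:
move_arm:
  targets:
    - {"translation": [0,0,0],"delta_rot": [0,0,-0.145],"fingers": 0.5}
    - {"translation": [0,0,0],"delta_rot": [0,0,-0.145],"fingers": 0.5}
    - {"translation": [0,0,0],"delta_rot": [0,0,-0.145],"fingers": 0.5}
    - {"translation": [0,0,0],"delta_rot": [0,0,-0.145],"fingers": 0.5}
    - {"translation": [-1.7,-4.4,0],"delta_rot": [0,0,0],"fingers": 0.5}
    - {"translation": [-1.7,-4.4,0],"delta_rot": [0,0,0],"fingers": 0.5}
    - {"translation": [-1.7,-4.4,0],"delta_rot": [0,0,0],"fingers": 0.5}
    - {"translation": [-1.7,-4.4,0],"delta_rot": [0,0,0],"fingers": 0.5}
  squeeze: 15

```text
time: 2.5
ee_pos: [344.3, 347.2, 214.7]
orientation: [[-0.993, -0.121, 0.001], [-0.121, 0.993, 0.0], [-0.001, 0.0, -1.0]]
force: [0.1, 0.3, 0.0]
grip_width: 45.8
```

Request:
move_arm:
  targets:
    - {"translation": [-1.7,-4.4,0],"delta_rot": [0,0,0],"fingers": 0.5}
    - {"translation": [-1.7,-4.4,0],"delta_rot": [0,0,0],"fingers": 0.5}
    - {"translation": [-1.7,-4.4,0],"delta_rot": [0,0,0],"fingers": 0.5}
    - {"translation": [-1.7,-4.4,0],"delta_rot": [0,0,0],"fingers": 0.5}
    - {"translation": [-1.7,-4.4,0],"delta_rot": [0,0,0],"fingers": 0.5}
    - {"translation": [-1.7,-4.4,0],"delta_rot": [0,0,0],"fingers": 0.5}
    - {"translation": [0,0,0],"delta_rot": [0,0,0],"fingers": 0.5}
    - {"translation": [0,0,0],"delta_rot": [0,0,0],"fingers": 0.5}

```text
time: 3.3
ee_pos: [476.8, 98.4, 214.5]
orientation: [[-0.993, -0.118, -0.001], [-0.118, 0.993, 0.001], [0.0, 0.001, -1.0]]
force: [-0.1, 0.8, 1.5]
grip_width: 46.0
```

Request:
move_arm:
  targets:
    - {"translation": [-1.2,-2.9,0],"delta_rot": [0,0,0],"fingers": 0.5}
    - {"translation": [-1.2,-2.9,0],"delta_rot": [0,0,0],"fingers": 0.5}
    - {"translation": [-1.2,-3.1,0],"delta_rot": [0,0,0],"fingers": 0.5}
    - {"translation": [0,0,3],"delta_rot": [0,0,0],"fingers": 0.5}
    - {"translation": [0,0,3],"delta_rot": [0,0,0],"fingers": 0.5}
    - {"translation": [0,0,3],"delta_rot": [0,0,0],"fingers": 0.5}
    - {"translation": [0,0,0],"delta_rot": [0,0,0],"fingers": 0.5}
    - {"translation": [0,0,0],"delta_rot": [0,0,0],"fingers": 0.5}

```text
time: 4.1
ee_pos: [522.8, 16.2, 125.0]
orientation: [[-0.993, -0.122, -0.001], [-0.122, 0.993, 0.0], [0.001, 0.0, -1.0]]
force: [-0.1, 0.0, 0.3]
grip_width: 46.0
```

```bash
python3 - <<'E'
from h import *
s=readout.get_state(); print(s["ee_pos"],s["force"])
c=camera("side"); a=c["color"][160:350,190:430,::-1]; cv2.imwrite("pics/s1.png",cv2.resize(a,None,fx=3.1,fy=3.1,interpolation=cv2.INTER_CUBIC))
E
```

```text
[522.79207089  16.16149159 125.00879497] [-0.1100488   0.02240316  0.31993564]
```

View pics/s1.png

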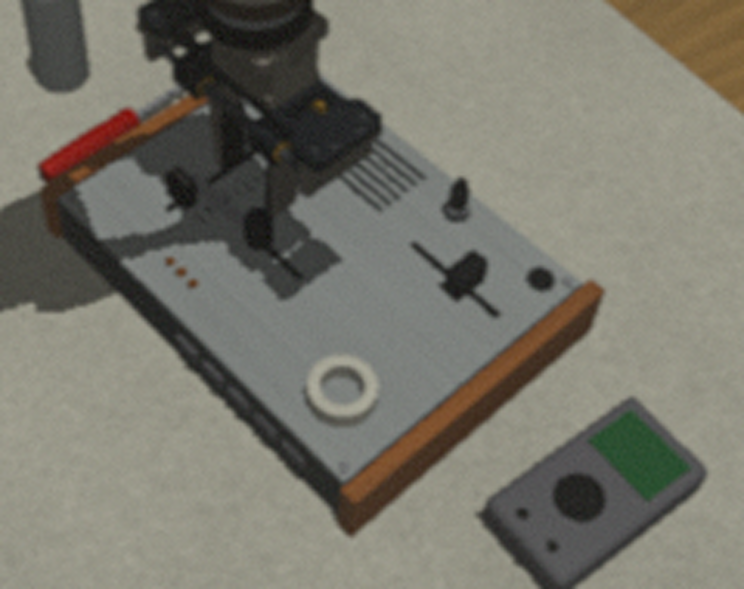

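The two fingers (crop ~230,150 and 280,200) straddle the knob (260,228) from above, with the jaws along the slot. I'll descend and close.

Request:
move_arm:
  targets:
    - {"translation": [0,0,2.5],"delta_rot": [0,0,0],"fingers": 0.5}
    - {"translation": [0,0,2],"delta_rot": [0,0,0],"fingers": 0.5}
    - {"translation": [0,0,1.5],"delta_rot": [0,0,0],"fingers": 0.5}
    - {"translation": [0,0,0],"delta_rot": [0,0,0],"fingers": 0.5}

```text
time: 4.55
ee_pos: [522.9, 15.3, 64.7]
orientation: [[-0.993, -0.12, -0.001], [-0.12, 0.993, 0.0], [0.001, 0.0, -1.0]]
force: [0.2, 0.0, -0.1]
grip_width: 46.4
```

Request:
move_arm:
  targets:
    - {"translation": [0,0,0],"delta_rot": [0,0,0],"fingers": 0.2}
    - {"translation": [0,0,0],"delta_rot": [0,0,0],"fingers": 0.2}
    - {"translation": [0,0,0],"delta_rot": [0,0,0],"fingers": 0.2}
    - {"translation": [0,0,0],"delta_rot": [0,0,0],"fingers": 0.2}
    - {"translation": [0,0,0],"delta_rot": [0,0,0],"fingers": 0.2}

```text
time: 5.05
ee_pos: [524.3, 14.7, 66.1]
orientation: [[-0.993, -0.12, 0.002], [-0.12, 0.993, -0.0], [-0.002, -0.0, -1.0]]
force: [-0.9, 0.8, 6.0]
grip_width: 23.4
```

Request:
move_arm:
  targets:
    - {"translation": [0,-0.7,0],"delta_rot": [0,0,0],"fingers": 0.2}
    - {"translation": [0,-0.7,0],"delta_rot": [0,0,0],"fingers": 0.2}
    - {"translation": [0,-0.7,0],"delta_rot": [0,0,0],"fingers": 0.2}
    - {"translation": [0,-0.7,0],"delta_rot": [0,0,0],"fingers": 0.2}
    - {"translation": [0,-0.5,0],"delta_rot": [0,0,0],"fingers": 0.2}
    - {"translation": [0,0,0],"delta_rot": [0,0,0],"fingers": 0.2}
    - {"translation": [0,0,0],"delta_rot": [0,0,0],"fingers": 0.2}

```text
time: 5.75
ee_pos: [528.4, -18.7, 66.1]
orientation: [[-0.993, -0.12, 0.003], [-0.12, 0.993, -0.001], [-0.003, -0.001, -1.0]]
force: [0.2, -0.3, 5.0]
grip_width: 23.1
```

Request:
move_arm:
  targets:
    - {"translation": [0,-0.2,0],"delta_rot": [0,0,0],"fingers": 0.2}
    - {"translation": [0,-0.2,0],"delta_rot": [0,0,0],"fingers": 0.2}
    - {"translation": [0,0,0],"delta_rot": [0,0,0],"fingers": 0.2}
    - {"translation": [0,0,0],"delta_rot": [0,0,0],"fingers": 0.2}

```text
time: 6.15
ee_pos: [528.8, -22.0, 66.1]
orientation: [[-0.993, -0.12, 0.003], [-0.12, 0.993, -0.0], [-0.003, -0.0, -1.0]]
force: [0.4, 1.4, 6.5]
grip_width: 23.2
```

Request:
move_arm:
  targets:
    - {"translation": [0,-0.2,0],"delta_rot": [0,0,0],"fingers": 0.2}
    - {"translation": [0,-0.1,0],"delta_rot": [0,0,0],"fingers": 0.2}
    - {"translation": [0,0,0],"delta_rot": [0,0,0],"fingers": 0.2}
    - {"translation": [0,0,0],"delta_rot": [0,0,0],"fingers": 0.2}

```text
time: 6.55
ee_pos: [528.9, -23.4, 66.1]
orientation: [[-0.993, -0.119, 0.002], [-0.119, 0.993, 0.003], [-0.002, 0.003, -1.0]]
force: [-0.6, 7.6, 8.0]
grip_width: 23.4
```

Request:
move_arm:
  targets:
    - {"translation": [0,-0.2,0],"delta_rot": [0,0,0],"fingers": 0.2}
    - {"translation": [0,0,0],"delta_rot": [0,0,0],"fingers": 0.2}
    - {"translation": [0,0,0],"delta_rot": [0,0,0],"fingers": 0.2}

```text
time: 6.85
ee_pos: [528.9, -23.5, 66.0]
orientation: [[-0.993, -0.119, 0.002], [-0.119, 0.993, 0.006], [-0.002, 0.006, -1.0]]
force: [-0.8, 13.3, 9.9]
grip_width: 23.0
```

The lock reached its end stop: the TCP stalled at y = -23.5 while the force rose to 13 N. Release, rise and go to the selector.

Request:
move_arm:
  targets:
    - {"translation": [0,0,0],"delta_rot": [0,0,0],"fingers": 0.45}
    - {"translation": [0,0,0],"delta_rot": [0,0,0],"fingers": 0.45}
    - {"translation": [0,0,0],"delta_rot": [0,0,0],"fingers": 0.45}
    - {"translation": [0,0,-2],"delta_rot": [0,0,0],"fingers": 0.45}
    - {"translation": [0,0,-2],"delta_rot": [0,0,0],"fingers": 0.45}
    - {"translation": [0,0,-2],"delta_rot": [0,0,0],"fingers": 0.45}
    - {"translation": [0,0,0],"delta_rot": [0,0,0],"fingers": 0.45}

```text
time: 7.55
ee_pos: [530.2, -27.9, 127.3]
orientation: [[-0.993, -0.12, 0.005], [-0.12, 0.993, -0.002], [-0.005, -0.002, -1.0]]
force: [0.6, -0.3, 1.2]
grip_width: 41.3
```

Request:
move_arm:
  targets:
    - {"translation": [-2.9,-3.2,0],"delta_rot": [0,0,0],"fingers": 0.45}
    - {"translation": [-3,-3.2,0],"delta_rot": [0,0,0],"fingers": 0.45}
    - {"translation": [-3,-3.2,0],"delta_rot": [0,0,0],"fingers": 0.45}
    - {"translation": [0,0,0],"delta_rot": [0,0,0],"fingers": 0.45}
    - {"translation": [0,0,0],"delta_rot": [0,0,0],"fingers": 0.45}

```text
time: 8.05
ee_pos: [627.2, -111.8, 122.5]
orientation: [[-0.993, -0.119, -0.003], [-0.119, 0.993, 0.001], [0.003, 0.002, -1.0]]
force: [-1.0, 0.1, -0.2]
grip_width: 41.2
```

```bash
python3 - <<'E'
from h import *
s=readout.get_state(); print(s["ee_pos"],s["force"],s["grip_width"],s["joints"].round())
c=camera("side"); a=c["color"][160:350,190:430,::-1]; cv2.imwrite("pics/s2.png",cv2.resize(a,None,fx=3.1,fy=3.1,interpolation=cv2.INTER_CUBIC))
E
```

```text
[ 627.1831516  -111.77245007  122.4981138 ] [-1.03849784  0.05519473 -0.17063092] 41.151041794938706 [ -21.   23.   86.    0.   72. -118.]
```

View pics/s2.png

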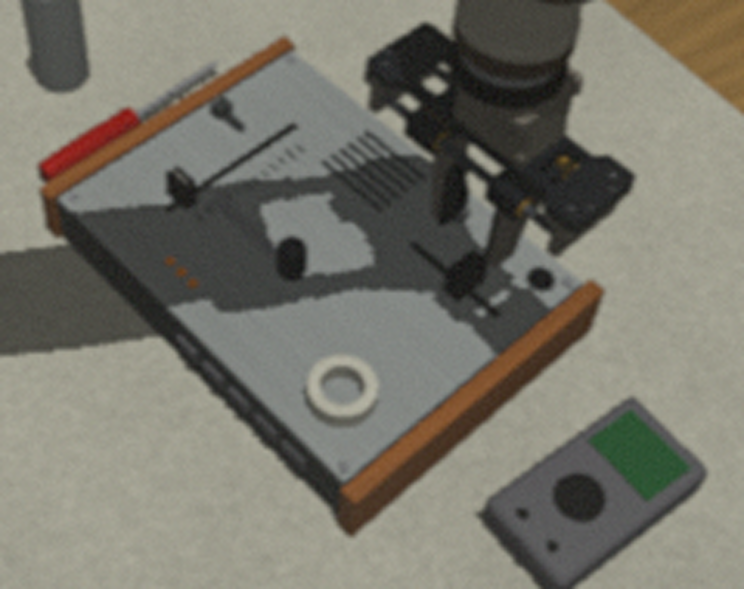

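The knob (crop 291,258) is at its slot's end and the bolt is clear of the fader slot. The fingers straddle the selector (466,276).

Request:
move_arm:
  targets:
    - {"translation": [0,0,2.5],"delta_rot": [0,0,0],"fingers": 0.45}
    - {"translation": [0,0,2],"delta_rot": [0,0,0],"fingers": 0.45}
    - {"translation": [0,0,1.2],"delta_rot": [0,0,0],"fingers": 0.45}
    - {"translation": [0,0,0],"delta_rot": [0,0,0],"fingers": 0.45}
    - {"translation": [0,0,0],"delta_rot": [0,0,0],"fingers": 0.1}
    - {"translation": [0,0,0],"delta_rot": [0,0,0],"fingers": 0.1}
    - {"translation": [0,0,0],"delta_rot": [0,0,0],"fingers": 0.1}
    - {"translation": [0,0,0],"delta_rot": [0,0,0],"fingers": 0.1}

```text
time: 8.9
ee_pos: [628.8, -111.7, 68.9]
orientation: [[-0.993, -0.12, 0.002], [-0.12, 0.993, -0.0], [-0.002, -0.001, -1.0]]
force: [0.1, -0.2, 2.6]
grip_width: 18.0
```

Request:
move_arm:
  targets:
    - {"translation": [0,0,0],"delta_rot": [0,0,0],"fingers": 0.1}
    - {"translation": [0,0.8,0],"delta_rot": [0,0,0],"fingers": 0.1}
    - {"translation": [0,0.8,0],"delta_rot": [0,0,0],"fingers": 0.1}
    - {"translation": [0,0.8,0],"delta_rot": [0,0,0],"fingers": 0.1}
    - {"translation": [0,0.8,0],"delta_rot": [0,0,0],"fingers": 0.1}
    - {"translation": [0,0.8,0],"delta_rot": [0,0,0],"fingers": 0.1}
    - {"translation": [0,0,0],"delta_rot": [0,0,0],"fingers": 0.1}
    - {"translation": [0,0,0],"delta_rot": [0,0,0],"fingers": 0.1}

```text
time: 9.7
ee_pos: [623.8, -70.9, 68.9]
orientation: [[-0.993, -0.12, 0.001], [-0.12, 0.993, 0.0], [-0.001, 0.0, -1.0]]
force: [-1.2, 2.0, 7.5]
grip_width: 17.9
```

Request:
move_arm:
  targets:
    - {"translation": [0,0.3,0],"delta_rot": [0,0,0],"fingers": 0.1}
    - {"translation": [0,0.2,0],"delta_rot": [0,0,0],"fingers": 0.1}
    - {"translation": [0,0,0],"delta_rot": [0,0,0],"fingers": 0.1}
    - {"translation": [0,0,0],"delta_rot": [0,0,0],"fingers": 0.1}

```text
time: 10.1
ee_pos: [623.3, -67.0, 68.8]
orientation: [[-0.993, -0.12, 0.002], [-0.12, 0.993, -0.001], [-0.001, -0.001, -1.0]]
force: [-0.9, -1.0, 7.1]
grip_width: 17.8
```

Request:
move_arm:
  targets:
    - {"translation": [0,0.2,0],"delta_rot": [0,0,0],"fingers": 0.1}
    - {"translation": [0,0.1,0],"delta_rot": [0,0,0],"fingers": 0.1}
    - {"translation": [0,0,0],"delta_rot": [0,0,0],"fingers": 0.1}
    - {"translation": [0,0,0],"delta_rot": [0,0,0],"fingers": 0.1}

```text
time: 10.5
ee_pos: [623.3, -66.8, 68.9]
orientation: [[-0.993, -0.12, 0.003], [-0.12, 0.993, -0.006], [-0.002, -0.006, -1.0]]
force: [-0.1, -9.3, 4.2]
grip_width: 17.6
```

The selector is home: it stalled at y = -66.8 with a 9 N reaction, and -67 was expected. Release and go over to the fader.

Request:
move_arm:
  targets:
    - {"translation": [0,0,0],"delta_rot": [0,0,0],"fingers": 0.4}
    - {"translation": [0,0,0],"delta_rot": [0,0,0],"fingers": 0.4}
    - {"translation": [0,0,0],"delta_rot": [0,0,0],"fingers": 0.4}
    - {"translation": [0,0,-2],"delta_rot": [0,0,0],"fingers": 0.4}
    - {"translation": [0,0,-2],"delta_rot": [0,0,0],"fingers": 0.4}
    - {"translation": [0,0,-2],"delta_rot": [0,0,0],"fingers": 0.4}

```text
time: 11.1
ee_pos: [621.8, -63.2, 127.6]
orientation: [[-0.993, -0.12, -0.001], [-0.12, 0.993, 0.001], [0.001, 0.001, -1.0]]
force: [-0.2, -0.9, 0.7]
grip_width: 36.5
```

Request:
move_arm:
  targets:
    - {"translation": [2.1,3.2,0],"delta_rot": [0,0,0],"fingers": 0.4}
    - {"translation": [2.1,3.2,0],"delta_rot": [0,0,0],"fingers": 0.4}
    - {"translation": [2.1,3.2,0],"delta_rot": [0,0,0],"fingers": 0.4}
    - {"translation": [2.1,3.2,0],"delta_rot": [0,0,0],"fingers": 0.4}
    - {"translation": [2.1,3.3,0],"delta_rot": [0,0,0],"fingers": 0.4}
    - {"translation": [0,0,0],"delta_rot": [0,0,0],"fingers": 0.4}

```text
time: 11.7
ee_pos: [495.3, 86.7, 126.6]
orientation: [[-0.992, -0.124, -0.003], [-0.124, 0.992, 0.001], [0.003, 0.002, -1.0]]
force: [0.1, 0.3, -0.6]
grip_width: 36.9
```

Request:
move_arm:
  targets:
    - {"translation": [0,0,0],"delta_rot": [0,0,0.1428],"fingers": 0.4}
    - {"translation": [0,0,0],"delta_rot": [0,0,0.1428],"fingers": 0.4}
    - {"translation": [0,0,0],"delta_rot": [0,0,0.1428],"fingers": 0.4}
    - {"translation": [0,0,0],"delta_rot": [0,0,0.1428],"fingers": 0.4}
    - {"translation": [0,0,0],"delta_rot": [0,0,0.1428],"fingers": 0.4}
    - {"translation": [0,0,0],"delta_rot": [0,0,0.1428],"fingers": 0.4}

```text
time: 12.3
ee_pos: [499.0, 83.1, 127.4]
orientation: [[-0.737, 0.676, -0.0], [0.676, 0.737, 0.0], [0.0, -0.0, -1.0]]
force: [0.4, -0.7, -0.5]
grip_width: 36.7
```

Request:
move_arm:
  targets:
    - {"translation": [0,0,0],"delta_rot": [0,0,0.1428],"fingers": 0.4}
    - {"translation": [0,0,0],"delta_rot": [0,0,0.1428],"fingers": 0.4}
    - {"translation": [0,0,0],"delta_rot": [0,0,0.1428],"fingers": 0.4}
    - {"translation": [0,0,0],"delta_rot": [0,0,0.1428],"fingers": 0.4}
    - {"translation": [0,0,0],"delta_rot": [0,0,0.1428],"fingers": 0.4}
    - {"translation": [0,0,0],"delta_rot": [0,0,0],"fingers": 0.4}
    - {"translation": [0,0,0],"delta_rot": [0,0,0],"fingers": 0.4}

```text
time: 13.0
ee_pos: [498.9, 83.2, 127.5]
orientation: [[-0.123, 0.992, -0.0], [0.992, 0.123, -0.0], [0.0, -0.0, -1.0]]
force: [-0.4, 0.8, -0.1]
grip_width: 36.6
```

Request:
move_arm:
  targets:
    - {"translation": [0,0,2.5],"delta_rot": [0,0,0],"fingers": 0.4}
    - {"translation": [0,0,2],"delta_rot": [0,0,0],"fingers": 0.4}
    - {"translation": [0,0,1.4],"delta_rot": [0,0,0],"fingers": 0.4}
    - {"translation": [0,0,0],"delta_rot": [0,0,0],"fingers": 0.4}
    - {"translation": [0,0,0],"delta_rot": [0,0,0],"fingers": 0.1}
    - {"translation": [0,0,0],"delta_rot": [0,0,0],"fingers": 0.1}
    - {"translation": [0,0,0],"delta_rot": [0,0,0],"fingers": 0.1}
    - {"translation": [0,0,0],"delta_rot": [0,0,0],"fingers": 0.1}

```text
time: 13.8
ee_pos: [499.3, 83.3, 69.6]
orientation: [[-0.12, 0.993, 0.001], [0.993, 0.12, -0.0], [-0.0, 0.001, -1.0]]
force: [-1.3, -0.2, 4.1]
grip_width: 13.7
```

Request:
move_arm:
  targets:
    - {"translation": [0,0,0],"delta_rot": [0,0,0],"fingers": 0.1}
    - {"translation": [0,0.5,0],"delta_rot": [0,0,0],"fingers": 0.1}
    - {"translation": [0,0.7,0],"delta_rot": [0,0,0],"fingers": 0.1}
    - {"translation": [0,0.8,0],"delta_rot": [0,0,0],"fingers": 0.1}
    - {"translation": [0,0,0],"delta_rot": [0,0,0],"fingers": 0.1}

```text
time: 14.3
ee_pos: [520.4, 85.8, 69.6]
orientation: [[-0.12, 0.993, 0.003], [0.993, 0.12, 0.0], [-0.0, 0.003, -1.0]]
force: [1.9, 0.0, 4.2]
grip_width: 13.8
```

The grip is 13.7 mm wide and the fader slides freely. On towards the clip, stopping near the estimate.

Request:
move_arm:
  targets:
    - {"translation": [0,0.9,0],"delta_rot": [0,0,0],"fingers": 0.1}
    - {"translation": [0,0.9,0],"delta_rot": [0,0,0],"fingers": 0.1}
    - {"translation": [0,0.9,0],"delta_rot": [0,0,0],"fingers": 0.1}
    - {"translation": [0,0.9,0],"delta_rot": [0,0,0],"fingers": 0.1}
    - {"translation": [0,0.9,0],"delta_rot": [0,0,0],"fingers": 0.1}
    - {"translation": [0,0.9,0],"delta_rot": [0,0,0],"fingers": 0.1}
    - {"translation": [0,0.5,0],"delta_rot": [0,0,0],"fingers": 0.1}
    - {"translation": [0,0,0],"delta_rot": [0,0,0],"fingers": 0.1}

```text
time: 15.1
ee_pos: [578.6, 93.0, 69.6]
orientation: [[-0.12, 0.993, 0.003], [0.993, 0.12, 0.0], [-0.0, 0.003, -1.0]]
force: [1.1, 0.6, 4.6]
grip_width: 14.0
```

Request:
move_arm:
  targets:
    - {"translation": [0,0,0],"delta_rot": [0,0,0],"fingers": 0.1}
    - {"translation": [0,0,0],"delta_rot": [0,0,0],"fingers": 0.1}

```text
time: 15.3
ee_pos: [578.3, 92.9, 69.6]
orientation: [[-0.12, 0.993, 0.003], [0.993, 0.12, 0.0], [-0.0, 0.003, -1.0]]
force: [1.4, 1.4, 5.9]
grip_width: 13.8
```

Request:
move_arm:
  targets:
    - {"translation": [0,0,0],"delta_rot": [0,0,0],"fingers": 0.4}
    - {"translation": [0,0,0],"delta_rot": [0,0,0],"fingers": 0.4}
    - {"translation": [0,0,0],"delta_rot": [0,0,0],"fingers": 0.4}
    - {"translation": [0,0,-2],"delta_rot": [0,0,0],"fingers": 0.4}
    - {"translation": [0,0,-2],"delta_rot": [0,0,0],"fingers": 0.4}
    - {"translation": [0,0,-2],"delta_rot": [0,0,0],"fingers": 0.4}
    - {"translation": [0,0,0],"delta_rot": [0,0,0],"fingers": 0.4}

```text
time: 16.0
ee_pos: [579.0, 92.7, 131.3]
orientation: [[-0.12, 0.993, 0.005], [0.993, 0.12, -0.0], [-0.001, 0.005, -1.0]]
force: [0.2, 0.1, 0.0]
grip_width: 36.7
```

Request:
move_arm:
  targets:
    - {"translation": [0,-4.5,0],"delta_rot": [0,0,0],"fingers": 0.4}
    - {"translation": [0,-4.5,0],"delta_rot": [0,0,0],"fingers": 0.4}
    - {"translation": [0,-4.5,0],"delta_rot": [0,0,0],"fingers": 0.4}
    - {"translation": [0,-4.5,0],"delta_rot": [0,0,0],"fingers": 0.4}
    - {"translation": [0,0,0],"delta_rot": [0,0,0],"fingers": 0.4}

```text
time: 16.5
ee_pos: [391.1, 71.9, 124.7]
orientation: [[-0.12, 0.993, -0.008], [0.993, 0.12, 0.001], [0.002, -0.008, -1.0]]
force: [-0.4, 0.4, 0.4]
grip_width: 37.0
```

```bash
python3 - <<'E'
from h import *
for n in ["top","side"]:
    cs=[camera(n) for _ in range(12)]
    c=dict(cs[0]); c["color"]=np.mean([k["color"] for k in cs],0); c["z_map"]=np.median([k["z_map"] for k in cs],0)
    np.savez("m_"+n+".npz",**c)
    x0,x1,y0,y1=(215,300,180,260) if n=="top" else (230,310,170,240)
    cv2.imwrite(f"pics/{n}2.png",cv2.resize(c["color"][y0:y1,x0:x1,::-1].clip(0,255).astype(np.uint8),None,fx=7,fy=7,interpolation=cv2.INTER_CUBIC))
print(readout.get_state()["time"])
E
```

```text
17.7
```

View pics/top2.png

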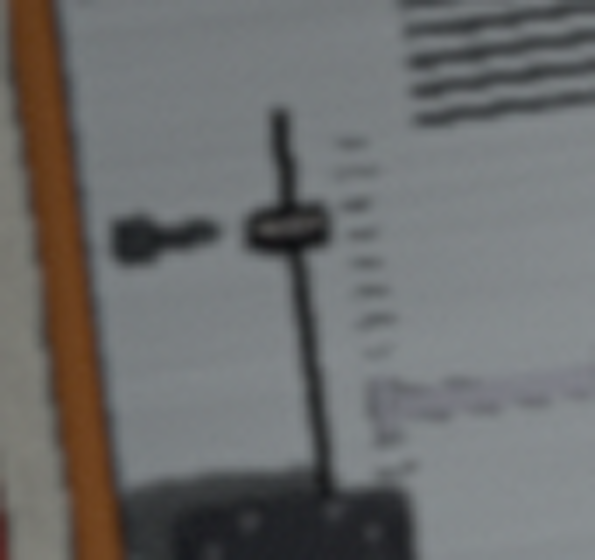

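View pics/side2.png

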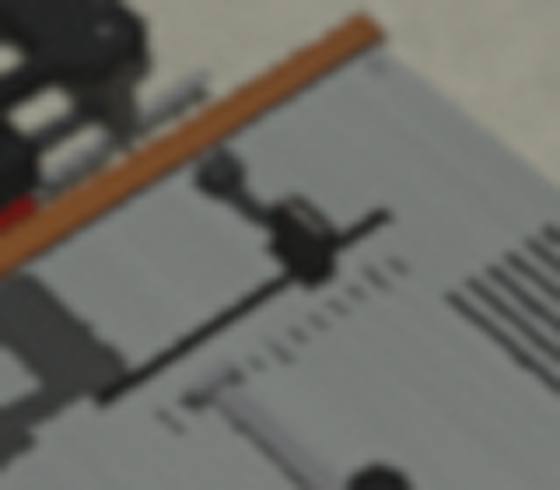

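The fader line is at top-crop (287,228) and the tongue at (165–215, ~237). They are close, so I'll work out the rest by subpixel, correcting for height. The side crop shows the same, with the cap at (305,240) and the clip at (225,180).

```bash
cat > meas.py <<'E'
from h import *
th=np.radians(6.9); ax=np.array([np.cos(th),np.sin(th)]); o=np.array([561.1,-9.1])
def con(p): return tocon(o,th,p)
def sample(c,z,x0,x1,y0,y1,s=.25):
    # rectify console-frame patch at height z
    X,Y=np.meshgrid(np.arange(x0,x1,s),np.arange(y0,y1,s),indexing="ij")
    R=np.array([[np.cos(th),-np.sin(th)],[np.sin(th),np.cos(th)]])
    W=np.stack([X.ravel(),Y.ravel()],1)@R.T+o; W=np.c_[W,np.full(len(W),z)]
    q=W@c["R"].T+c["t"]; u=q[:,0]/q[:,2]*c["fx"]+c["cx"]; v=q[:,1]/q[:,2]*c["fy"]+c["cy"]
    g=c["color"].mean(2).astype(np.float32)
    return X[:,0],Y[0],cv2.remap(g,u.reshape(X.shape).astype(np.float32),v.reshape(X.shape).astype(np.float32),cv2.INTER_CUBIC)
E
python3 - <<'E'
from meas import *
for n in ["top","side"]:
    c=dict(np.load(f"m_{n}.npz"))
    A=[]
    for z,y0,y1 in [(84,80,120),(59,112,165)]:
        x,y,I=sample(c,z,5,55,y0,y1); A.append(cv2.resize(I[::-1,::-1],None,fx=2,fy=2))
    h=max(a.shape[1] for a in A)
    cv2.imwrite(f"pics/{n}_rect.png",np.hstack(A).clip(0,255)*1.4)
    x,y,I=sample(c,84,15,45,92,107); print(n,"cap",list(zip(x[::4].round(),I.mean(1)[::4].round())))
    for b in (122,126,130):
        x,y,I=sample(c,58.5,15,45,b,b+3); p=I.mean(1); w=np.clip(p.max()-15-p,0,None)
        print("tongue",b,(w*x).sum()/w.sum()); 
    print(list(zip(x[::4].round(),p[::4].round())))
a,b=[cv2.imread(f"pics/{n}_rect.png") for n in ("top","side")]; cv2.imwrite("pics/rect.png",np.vstack([a,b])[:,:780])
print(a.shape)
E
```

```text
top cap [(np.float64(15.0), np.float32(95.0)), (np.float64(16.0), np.float32(94.0)), (np.float64(17.0), np.float32(91.0)), (np.float64(18.0), np.float32(84.0)), (np.float64(19.0), np.float32(72.0)), (np.float64(20.0), np.float32(56.0)), (np.float64(21.0), np.float32(41.0)), (np.float64(22.0), np.float32(28.0)), (np.float64(23.0), np.float32(23.0)), (np.float64(24.0), np.float32(27.0)), (np.float64(25.0), np.float32(37.0)), (np.float64(26.0), np.float32(50.0)), (np.float64(27.0), np.float32(61.0)), (np.float64(28.0), np.float32(67.0)), (np.float64(29.0), np.float32(67.0)), (np.float64(30.0), np.float32(60.0)), (np.float64(31.0), np.float32(49.0)), (np.float64(32.0), np.float32(41.0)), (np.float64(33.0), np.float32(38.0)), (np.float64(34.0), np.float32(45.0)), (np.float64(35.0), np.float32(58.0)), (np.float64(36.0), np.float32(72.0)), (np.float64(37.0), np.float32(83.0)), (np.float64(38.0), np.float32(89.0)), (np.float64(39.0), np.float32(92.0)), (np.float64(40.0), np.float32(93.0)), (np.float64(41.0), np.float32(93.0)), (np.float64(42.0), np.float32(92.0)), (np.float64(43.0), np.float
[... 3134 characters left out ...]
64(30.0), np.float32(47.0)), (np.float64(31.0), np.float32(48.0)), (np.float64(32.0), np.float32(53.0)), (np.float64(33.0), np.float32(61.0)), (np.float64(34.0), np.float32(72.0)), (np.float64(35.0), np.float32(84.0)), (np.float64(36.0), np.float32(96.0)), (np.float64(37.0), np.float32(107.0)), (np.float64(38.0), np.float32(115.0)), (np.float64(39.0), np.float32(119.0)), (np.float64(40.0), np.float32(120.0)), (np.float64(41.0), np.float32(120.0)), (np.float64(42.0), np.float32(120.0)), (np.float64(43.0), np.float32(121.0)), (np.float64(44.0), np.float32(121.0))]
(400, 744, 3)[ WARN:0@0.185] global loadsave.cpp:1063 imwrite_ Unsupported depth image for selected encoder is fallbacked to CV_8U.
```

View pics/rect.png

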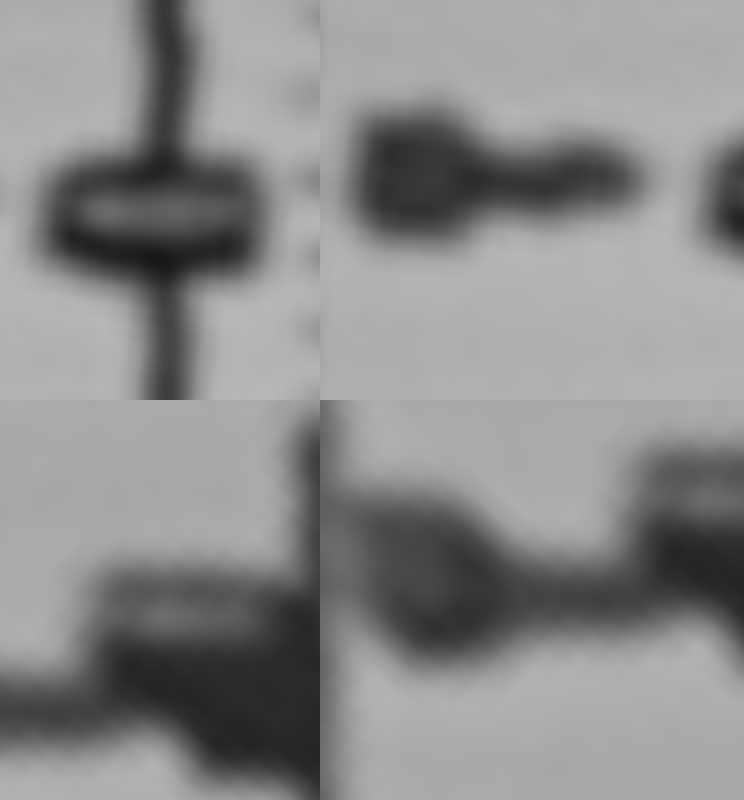

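Measured against height, the line is at console x 28.4 (top) and 28.2 (side). The tongue is at 32.7 (top) and about 32.2 (side, after correcting for its visible side face). So the fader needs about +4.2 mm. Regrip.

Request:
move_arm:
  targets:
    - {"translation": [0,4.5,0],"delta_rot": [0,0,0],"fingers": 0.4}
    - {"translation": [0,4.5,0],"delta_rot": [0,0,0],"fingers": 0.4}
    - {"translation": [0,4.5,0],"delta_rot": [0,0,0],"fingers": 0.4}
    - {"translation": [0,4.5,0],"delta_rot": [0,0,0],"fingers": 0.4}
    - {"translation": [0,0,0],"delta_rot": [0,0,0],"fingers": 0.4}
    - {"translation": [0,0,0],"delta_rot": [0,0,0],"fingers": 0.4}
    - {"translation": [0,0,0],"delta_rot": [0,0,0],"fingers": 0.4}

```text
time: 18.4
ee_pos: [576.0, 92.8, 128.6]
orientation: [[-0.12, 0.993, -0.001], [0.993, 0.12, -0.0], [0.0, -0.001, -1.0]]
force: [0.2, 0.6, 0.3]
grip_width: 36.9
```

Request:
move_arm:
  targets:
    - {"translation": [0,0.2,2.5],"delta_rot": [0,0,0],"fingers": 0.4}
    - {"translation": [0,0,2],"delta_rot": [0,0,0],"fingers": 0.4}
    - {"translation": [0,0,1.4],"delta_rot": [0,0,0],"fingers": 0.4}
    - {"translation": [0,0,0],"delta_rot": [0,0,0],"fingers": 0.4}
    - {"translation": [0,0,0],"delta_rot": [0,0,0],"fingers": 0.4}

```text
time: 18.9
ee_pos: [579.0, 93.0, 70.4]
orientation: [[-0.12, 0.993, 0.001], [0.993, 0.12, -0.0], [-0.0, 0.001, -1.0]]
force: [0.1, 0.0, 0.8]
grip_width: 36.5
```

Request:
move_arm:
  targets:
    - {"translation": [0,0,0],"delta_rot": [0,0,0],"fingers": 0.1}
    - {"translation": [0,0,0],"delta_rot": [0,0,0],"fingers": 0.1}
    - {"translation": [0,0,0],"delta_rot": [0,0,0],"fingers": 0.1}
    - {"translation": [0,0,0],"delta_rot": [0,0,0],"fingers": 0.1}
    - {"translation": [0,0,0],"delta_rot": [0,0,0],"fingers": 0.1}

```text
time: 19.4
ee_pos: [579.5, 93.0, 70.3]
orientation: [[-0.12, 0.993, 0.001], [0.993, 0.12, -0.0], [-0.0, 0.001, -1.0]]
force: [-1.2, -0.5, 5.1]
grip_width: 14.1
```

Request:
move_arm:
  targets:
    - {"translation": [0,0.2,0],"delta_rot": [0,0,0],"fingers": 0.1}
    - {"translation": [0,0.2,0],"delta_rot": [0,0,0],"fingers": 0.1}
    - {"translation": [0,0,0],"delta_rot": [0,0,0],"fingers": 0.1}
    - {"translation": [0,0,0],"delta_rot": [0,0,0],"fingers": 0.1}
    - {"translation": [0,0,0],"delta_rot": [0,0,0],"fingers": 0.1}

```text
time: 19.9
ee_pos: [583.9, 93.6, 70.3]
orientation: [[-0.12, 0.993, 0.002], [0.993, 0.12, 0.0], [-0.0, 0.002, -1.0]]
force: [-0.3, -0.1, 5.9]
grip_width: 13.8
```

Request:
move_arm:
  targets:
    - {"translation": [0,0,0],"delta_rot": [0,0,0],"fingers": 0.4}
    - {"translation": [0,0,0],"delta_rot": [0,0,0],"fingers": 0.4}
    - {"translation": [0,0,0],"delta_rot": [0,0,0],"fingers": 0.4}
    - {"translation": [0,0,-3],"delta_rot": [0,0,0],"fingers": 0.4}
    - {"translation": [0,0,-3],"delta_rot": [0,0,0],"fingers": 0.4}
    - {"translation": [0,-4.5,0],"delta_rot": [0,0,0],"fingers": 0.4}
    - {"translation": [0,-4.5,0],"delta_rot": [0,0,0],"fingers": 0.4}
    - {"translation": [0,-4.5,0],"delta_rot": [0,0,0],"fingers": 0.4}

```text
time: 20.7
ee_pos: [447.5, 77.2, 129.3]
orientation: [[-0.12, 0.993, -0.0], [0.993, 0.12, -0.0], [-0.0, -0.0, -1.0]]
force: [-1.1, 0.2, 0.9]
grip_width: 36.9
```

Request:
move_arm:
  targets:
    - {"translation": [0,-4.5,0],"delta_rot": [0,0,0],"fingers": 0.4}
    - {"translation": [0,0,0],"delta_rot": [0,0,0],"fingers": 0.4}
    - {"translation": [0,0,0],"delta_rot": [0,0,0],"fingers": 0.4}

```text
time: 21.0
ee_pos: [404.1, 72.0, 129.6]
orientation: [[-0.12, 0.993, 0.001], [0.993, 0.12, -0.0], [-0.0, 0.001, -1.0]]
force: [0.3, 0.1, -0.1]
grip_width: 36.9
```

```bash
cat >> meas.py <<'E'
def line(c,y0=92,y1=107):
    x,y,I=sample(c,84,20,45,y0,y1); p=I.mean(1)
    pk=[i for i in range(8,len(p)-8) if p[i]==p[i-8:i+9].max()]
    out=[]
    for i in pk:
        k=np.polyfit(x[i-5:i+6]-x[i],p[i-5:i+6],2); out.append((x[i]-k[1]/2/k[0]).round(2))
    return out
def tongue(c,b0,b1,z=59):
    x,y,I=sample(c,z,20,45,b0,b1); p=I.mean(1); t=(p.min()+np.percentile(p,90))/2
    m=x[p<t]; return m[0],m[-1],(m[0]+m[-1])/2
E
python3 - <<'E'
from meas import *
for n in ["top","side"]:
    old=dict(np.load(f"m_{n}.npz"))
    cs=[camera(n) for _ in range(12)]
    c=dict(cs[0]); c["color"]=np.mean([k["color"] for k in cs],0); np.savez("m2_"+n+".npz",**c)
    for k in (old,c):
        print(n,"line",line(k),"tongue",tongue(k,122,126),tongue(k,126,130),tongue(k,129,132))
    x0,x1,y0,y1=(190,430,130,310) 
    if n=="top": cv2.imwrite("pics/top3.png",cv2.resize(c["color"][y0:y1,x0:x1,::-1].clip(0,255).astype(np.uint8),None,fx=3.3,fy=3.3,interpolation=cv2.INTER_CUBIC))
print(readout.get_state()["time"])
E
```

```text
top line [np.float64(28.45), np.float64(40.19)] tongue (np.float64(29.25), np.float64(35.75), np.float64(32.5)) (np.float64(29.0), np.float64(36.25), np.float64(32.625)) (np.float64(28.75), np.float64(36.75), np.float64(32.75))
top line [np.float64(34.19)] tongue (np.float64(29.25), np.float64(35.75), np.float64(32.5)) (np.float64(29.0), np.float64(36.25), np.float64(32.625)) (np.float64(29.0), np.float64(36.75), np.float64(32.875))
side line [np.float64(27.98), np.float64(39.16)] tongue (np.float64(26.5), np.float64(44.75), np.float64(35.625)) (np.float64(26.0), np.float64(35.75), np.float64(30.875)) (np.float64(26.0), np.float64(34.5), np.float64(30.25))
side line [np.float64(34.01)] tongue (np.float64(26.25), np.float64(44.75), np.float64(35.5)) (np.float64(26.0), np.float64(34.5), np.float64(30.25)) (np.float64(25.75), np.float64(34.75), np.float64(30.25))
22.2
```

View pics/top3.png

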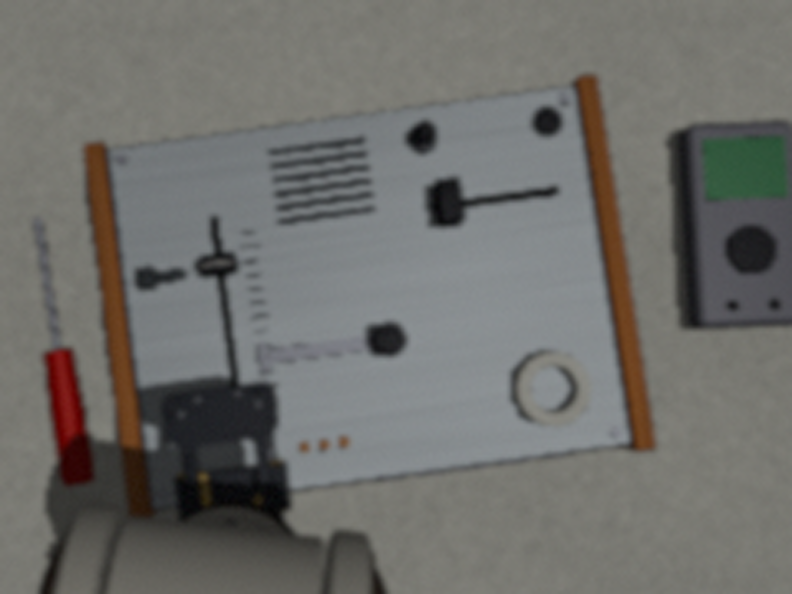

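The knob (385,338) and selector (445,202) are at their end stops, the plug is beside the selector, and the tape roll has not moved. The fader line overshot by about 1.5 mm: 34.1 against about 32.6. I'll nudge it back to a TCP x of about 582.3.

Request:
move_arm:
  targets:
    - {"translation": [0,4.5,0],"delta_rot": [0,0,0],"fingers": 0.4}
    - {"translation": [0,4.5,0],"delta_rot": [0,0,0],"fingers": 0.4}
    - {"translation": [0,4.5,0],"delta_rot": [0,0,0],"fingers": 0.4}
    - {"translation": [0,4.3,0],"delta_rot": [0,0,0],"fingers": 0.4}
    - {"translation": [0,0,0],"delta_rot": [0,0,0],"fingers": 0.4}
    - {"translation": [0,0,3],"delta_rot": [0,0,0],"fingers": 0.4}
    - {"translation": [0,0,2.9],"delta_rot": [0,0,0],"fingers": 0.4}
    - {"translation": [0,0,0],"delta_rot": [0,0,0],"fingers": 0.4}

```text
time: 23.0
ee_pos: [576.7, 93.4, 66.3]
orientation: [[-0.12, 0.993, -0.009], [0.993, 0.12, 0.0], [0.001, -0.009, -1.0]]
force: [-0.3, -0.1, 0.2]
grip_width: 36.6
```

Request:
move_arm:
  targets:
    - {"translation": [0,0,0],"delta_rot": [0,0,0],"fingers": 0.4}
    - {"translation": [0,0,0],"delta_rot": [0,0,0],"fingers": 0.4}

```text
time: 23.2
ee_pos: [582.2, 93.2, 72.7]
orientation: [[-0.12, 0.993, 0.003], [0.993, 0.12, -0.0], [-0.001, 0.003, -1.0]]
force: [1.4, 0.5, 0.9]
grip_width: 37.0
```

Already at 582.2, so closing here should centre the cap.

Request:
move_arm:
  targets:
    - {"translation": [0,0,0],"delta_rot": [0,0,0],"fingers": 0.1}
    - {"translation": [0,0,0],"delta_rot": [0,0,0],"fingers": 0.1}
    - {"translation": [0,0,0],"delta_rot": [0,0,0],"fingers": 0.1}
    - {"translation": [0,0,0],"delta_rot": [0,0,0],"fingers": 0.1}
    - {"translation": [0,0,0],"delta_rot": [0,0,0],"fingers": 0.1}
    - {"translation": [0,0,0],"delta_rot": [0,0,0],"fingers": 0.1}
    - {"translation": [0,0,0],"delta_rot": [0,0,0],"fingers": 0.1}

```text
time: 23.9
ee_pos: [582.0, 93.3, 71.6]
orientation: [[-0.12, 0.993, 0.002], [0.993, 0.12, -0.0], [-0.0, 0.002, -1.0]]
force: [0.5, 0.3, 5.7]
grip_width: 13.9
```

Request:
move_arm:
  targets:
    - {"translation": [0,0,0],"delta_rot": [0,0,0],"fingers": 0.4}
    - {"translation": [0,0,0],"delta_rot": [0,0,0],"fingers": 0.4}
    - {"translation": [0,0,0],"delta_rot": [0,0,0],"fingers": 0.4}
    - {"translation": [0,0,-3],"delta_rot": [0,0,0],"fingers": 0.4}
    - {"translation": [0,0,-3],"delta_rot": [0,0,0],"fingers": 0.4}
    - {"translation": [0,-4.5,0],"delta_rot": [0,0,0],"fingers": 0.4}
    - {"translation": [0,-4.5,0],"delta_rot": [0,0,0],"fingers": 0.4}
    - {"translation": [0,-4.5,0],"delta_rot": [0,0,0],"fingers": 0.4}

```text
time: 24.7
ee_pos: [445.3, 77.0, 130.2]
orientation: [[-0.12, 0.993, -0.001], [0.993, 0.12, -0.0], [0.0, -0.001, -1.0]]
force: [-0.6, -0.5, 0.3]
grip_width: 36.7
```

Request:
move_arm:
  targets:
    - {"translation": [0,-4.5,0],"delta_rot": [0,0,0],"fingers": 0.4}
    - {"translation": [0,0,0],"delta_rot": [0,0,0],"fingers": 0.4}
    - {"translation": [0,0,0],"delta_rot": [0,0,0],"fingers": 0.4}

```text
time: 25.0
ee_pos: [402.0, 71.7, 130.5]
orientation: [[-0.12, 0.993, 0.001], [0.993, 0.12, -0.0], [-0.0, 0.001, -1.0]]
force: [-0.0, -0.4, -0.1]
grip_width: 37.0
```

```bash
python3 - <<'E'
from meas import *
for n in ["top","side"]:
    cs=[camera(n) for _ in range(12)]
    c=dict(cs[0]); c["color"]=np.mean([k["color"] for k in cs],0)
    print(n,"line",line(c),line(c,88,96),line(c,104,112),"tongue",tongue(c,122,126),tongue(c,126,130))
    if n=="top": cv2.imwrite("pics/top4.png",cv2.resize(c["color"][130:310,190:430,::-1].clip(0,255).astype(np.uint8),None,fx=3.3,fy=3.3,interpolation=cv2.INTER_CUBIC))
print(readout.get_state()["time"])
E
```

```text
top line [np.float64(32.28)] [np.float64(32.4)] [np.float64(32.42)] tongue (np.float64(29.25), np.float64(35.75), np.float64(32.5)) (np.float64(29.0), np.float64(36.25), np.float64(32.625))
side line [np.float64(31.92)] [np.float64(31.53)] [np.float64(22.28), np.float64(32.67)] tongue (np.float64(26.25), np.float64(44.75), np.float64(35.5)) (np.float64(26.0), np.float64(34.25), np.float64(30.125))
26.2
```

View pics/top4.png

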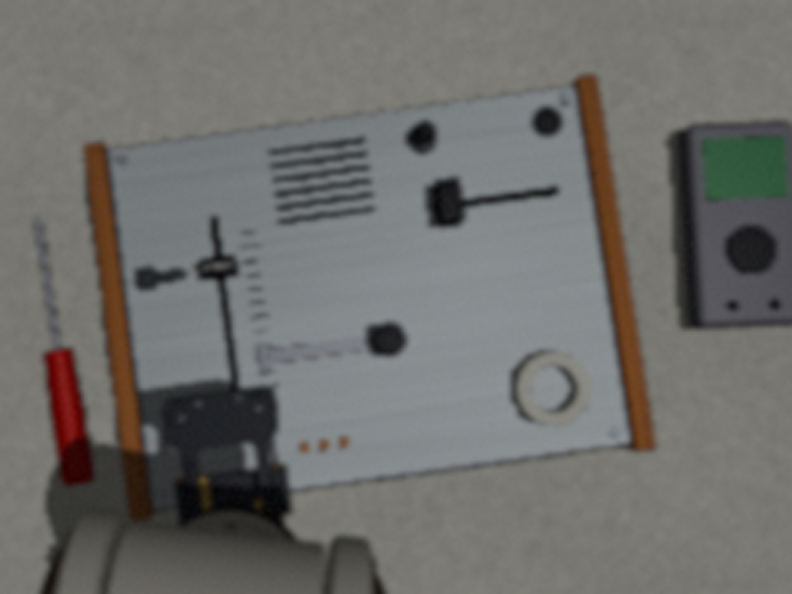

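The line (217,267) is level with the tongue (185,274) along the console's y axis. The top camera puts it within 0.3 mm, and everything else is where it was.

```bash
python3 -c "
from plant import workorder
print(workorder.hand_in())"
```

```text
the job is handed in; nothing more can be done
None
```

The console is ready and the job is handed in, at about 26 s on the robot's clock (limit 64 s).

- **Transport lock:** slid to its right-hand end stop. It stalled there with a 13 N reaction, and the picture shows the bolt clear of the fader slot.
- **Source selector:** slid to its left-hand end stop, beside the socket that holds the plug. It stalled there with a 9 N reaction.
- **Level fader:** my second setting overshot the clip by about 1.5 mm, so I regripped it and moved it back.
- **Final fader check, top camera:** line at console x 32.3–32.4 mm, clip point at 32.5–32.6 mm.
- **Final fader check, side camera:** line at about 31.9 mm. Its clip reading is not reliable because it also takes in the clip's side and the cap. Raw, it came out about 1.8 mm behind the line, or about 1 mm after allowing for the clip's side. I went with the top view.

The last top picture showed the tape roll, screwdriver and multimeter where they started, with the gripper clear of everything. The spray can was outside that picture and was last seen in place in a side picture taken mid-job. I did not check it again at the end.

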